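Close and latch the connector test jig

TASK

Two connectors lie ready in the test jig. Lower its blue-framed lid gently until it is fully closed, without slamming it, and only then flip the red-handled cam lever over its high point so that it snaps down across the lid's steel tab and stays there. Leave the stamp, the pin cup and the label roll standing where they are.

Things in the scene. Friction and masses are not known exactly. Their poses are not given: they have to be found in the camera images.
- jig: Test jig, fixed to the bench. Aluminium base plate 200 x 190 mm, top at z 16; grey nest block x -61..61, y -75..75, rim at z 50 mm, holding two fixed black connectors. Origin on the bench under the nest's centre; x points from the lever side (near the robot) to the hinge side, y left, z up. Dark steel lever tower at the front left: x -95..-65, y 45..71, top z 85 mm.
- lid (a joint): Lid angle: 0 closed (stop), 0.95 to 1.35 rad as found, at most 1.6; grows as the free edge rises and goes back towards the hinge side. Stiff friction hinge (0.32 N m): the lid stays where it is left and must be pushed all the way down; 2 to 4 N at the front bar is enough.
- lid_hinge (a point): Point on the lid's hinge line at mid width, jig frame (68, 0, 51) mm; the hinge line runs along the jig's y. Axes as the jig's; does not move with the lid.
- lid_bar (a point): Centre of the outer (upper when closed) face of the lid's blue front bar: 114 mm from the hinge along the lid, 12 mm out; jig frame (-46, 0, 63) mm when closed. z: outward normal of the lid, x: towards the hinge, y: along the bar (moves with the lid). Lid frame 130 x 152 x 12 mm with a clear window; bar 28 mm deep; a steel tab, 44 mm wide, juts out 30 mm before it.
- cam_lever (a joint): Cam lever angle: 0 open as found (stop), leaning to the left, 1.14 rad above level; 0.43 upright; 2.0 closed (stop), level to the right across the lid's tab. Axis along the jig's x. A spring drives it back to 0 below 1.15 (its high point) and snaps it on to 2.0 beyond; 0.25 N m at the open stop, nothing at the high point: 3 to 7 N pushed sideways.
- lever_pivot (a point): Pivot of the cam lever, jig frame (-80, 58, 77) mm; axis along the jig's x. Axes as the jig's.
- lever_tip (a point): Outer end of the lever's red handle, 90 mm from the pivot, on its centre line; y points outward along the lever, x along the pivot axis. The handle is 38 mm long, 16 mm wide (along x), 13 mm thick. Jig frame (-80, 95, 159) mm when open, (-80, -32, 77) mm when closed.
- stamp_mid (a point): Loose wooden-handled stamp, 26 x 34 x 64 mm tall, to the right of the jig; point at its centre, half-way up. Bystander.
- cup_mid (a point): Loose steel cup of pins, diameter 58, height 43 mm, to the left of the jig at the hinge side; point at its centre, half-way up. Bystander.
- roll_mid (a point): Loose roll of white labels lying flat, diameter 70, height 30 mm, right of the jig at the near side; point at its centre, half-way up. Bystander.

How it is judged:
By the outcome, as a careful person would: the job done as asked, in the order asked, and still so for the second after the job is handed in, with the robot touching nothing.
It also fails if it takes over 43 s, if anything falls off the work surface, if the arm or the gripper's body presses on something with over 40 N, if the wrist force passes 120 N, or if a joint passes its speed limit or range.

ROBOT

A 6-joint arm with a two-finger parallel gripper is mounted at the origin on a cart in front of the work surface, level with it; the furniture and walls round the work are solid. World frame = base frame: x ahead of the robot, y to its left, z up, the work surface at z = 0. Lengths are in m, angles in rad, forces in N, time in s.
With the tool pointing down it reaches from about 0.35 to 0.975 m from the base axis. Payload 7.1 kg.
Tool frame: the origin (TCP) lies on the centre line of the jaws, within the pads' length; the fingertips stand 22 mm ahead of it and the grasp point (between the pads) lies 3 mm ahead of it; z points along the fingers, x is the direction in which the jaws open and shut, and the axes are right-handed (so a half turn about z gives the same grasp; the last joint's range is limited). The gripper opens to 88 mm and grips with 3 to 60 N. Pads are 20 mm wide; open, the fingers measure 115 mm over their backs; the gripper's body (75 mm by 178 mm) begins 61 mm behind the grasp point.
Start: joints at [1.207, 0.423, 1.63, -0, 1.089, -0.019], TCP at [0.211, 0.588, 0.245] pointing down, gripper open.
Joint ranges: [-3, 3], [-0.9, 2.11], [0.09, 2.58], [-1.31, 4.45], [0.11, 2.69], [-2.54, 2.54]. Speed limits (rad/s): [2.39, 2.39, 3.01, 3.14, 3.14, 3.14].

INTERFACE

Orientations are given as a unit quaternion [x, y, z, w].
In Python, from rig import r gives the robot as it stands.
- The arm moves only by the shell command python3 -m pendant 'ROWS' [OPENING] [FORCE]. ROWS is JSON, a list of rows, each an object with "linear": the shift along the tool's x, y, z in cm, a list of three; "dr": the turn, a rotation vector about the tool's x, y, z in degrees, a list of three. In form: [{"linear": [tx, ty, tz], "dr": [ax, ay, az]}, ...]. A call has 1 to 12 rows; each row shifts and turns the commanded pose from where the row before left it, along the tool's axes as they then stand; what a row does not reach is not made up. A row lasts 1/10 s, in which the tool goes at most 50 mm and 8.59 degrees, less where a joint would pass 70% of its speed; a pose out of reach is approached as far as the arm can. A call with a gripper value outside its range is refused whole. OPENING is the gripper's target within -1 to 1 (fully open at 1, half-way at 0, shut at -1), set as the call begins (- or left out, the last holds). The fingers move at their own pace and stop on an object; FORCE is the grip in N (left out, the last holds). Time passes only in rows, so rows that do not move let the fingers close. It gives the time, the measured TCP pose, the force and the opening at its end, in the units of the state.
- r.read_state(): the state, without advancing time (a new reading comes with each control period).
- r.read_camera(name): name is "side" or "top" or "wrist"; returns (picture, depth): 480x640x3 uint8, red, green, blue; 480x640 float32, m along the optical axis (not along the pixel's ray), 0 where there is no reading.
- r.calibration(name): a dict with "mtx" (3x3 intrinsics, pixels), "k1" (the pictures are not rectified: a ray, as slopes to the right and down, at radius r is drawn at 1 + k1 r^2 times it, then the intrinsics apply), "rvec" (rotation vector, rad) and "tvec" (3), from world to camera coordinates, as OpenCV has them; the wrist camera has in their place "hand_eye" (4x4, takes a point from camera to tool coordinates, whose origin is the TCP and whose axes are the tool frame's). Camera axes: x right, y down, z forward; pixel columns grow to the right and rows downward; lengths in m; the calibration is good to about 2 mm. A picture is of the moment at which its call begins: read the wrist's pose just before it. calibration takes no time and is no camera call.
- r.sign_off(): hands the job in, once; it reports no verdict.
The state is a dict: "time": time; "joints": joint angles; "joint_vel": joint speeds; "joint_torque": joint torques, N m; "tcp_pos": TCP position; "orientation": TCP orientation; "force": force on the tool from outside, world axes, zero at the start; "moment": the same for the moment, N m; "width": finger opening in m.
Only numpy, scipy, OpenCV 4.12 (cv2) and the standard library are available. Lean on these libraries where they do the work, as an engineer would, in place of code of your own. Each camera call takes 0.05 s, during which the arm holds its last target.

## Working session

There is one attempt and no reset: what is moved stays moved. The work goes in short steps, Python scripts to look and compute and a shell command to move; the robot and the scene stay as the last step left them, time stands still between calls to the robot, and variables do not carry over. Pictures are saved under pics/ and viewed, and the job is handed in when it is done.

```bash
mkdir -p pics; ls; python3 - <<'E'
from rig import r
import cv2
s=r.read_state();print({k:(v if isinstance(v,float) else [round(float(x),4) for x in v]) for k,v in s.items()})
import numpy as np
for n in ["top","side"]:
    im,d=r.read_camera(n);cv2.imwrite(f"pics/{n}0.png",im[:,:,::-1]);np.savez(f"{n}0.npz",im=im,d=d)
    print(r.calibration(n))
print(r.calibration("wrist"))
E
```

```text
pics
{'time': 0.0, 'joints': [1.207, 0.4238, 1.6307, 0.0, 1.0886, -0.019], 'joint_vel': [-0.0015, 0.0011, -0.0008, -0.001, 0.0006, -0.0009], 'joint_torque': [-0.0007, -54.4629, -27.3661, 0.0643, 0.0229, -0.0001], 'tcp_pos': [0.211, 0.5877, 0.2439], 'orientation': [0.8179, 0.5753, -0.0006, 0.0004], 'force': [0.3203, -0.7198, -0.1662], 'moment': [-0.0594, -0.0274, 0.0563], 'width': 0.0879313620996606}
{'mtx': array([[437.66216636,   0.        , 321.03898416],
       [  0.        , 437.66216636, 239.89655259],
       [  0.        ,   0.        ,   1.        ]]), 'k1': 0.00395812737509598, 'rvec': array([ 2.15698978, -2.20210647,  0.06581359]), 'tvec': array([0.08646729, 0.59140906, 1.06602347])}
{'mtx': array([[528.99094944,   0.        , 324.07190178],
       [  0.        , 528.99094944, 234.3565174 ],
       [  0.        ,   0.        ,   1.        ]]), 'k1': -0.07009840904201853, 'rvec': array([ 1.94294326, -0.30569613,  0.2335605 ]), 'tvec': array([-0.54433021,  0.17478036,  0.87605914])}
{'mtx': array([[336.76052092,   0.        , 322.03393557],
       [  0.        , 336.76052092, 237.23102101],
       [  0.        ,   0.        ,   1.        ]]), 'k1': -0.04064570329897928, 'hand_eye': array([[ 9.99999869e-01,  1.59068515e-04, -4.85701141e-04,
         4.87273602e-04],
       [-4.91773512e-06,  9.53283223e-01,  3.02077965e-01,
        -8.39532351e-02],
       [ 5.11061842e-04, -3.02077923e-01,  9.53283099e-01,
        -1.40247011e-01],
       [ 0.00000000e+00,  0.00000000e+00,  0.00000000e+00,
         1.00000000e+00]])}
```

View pics/top0.png

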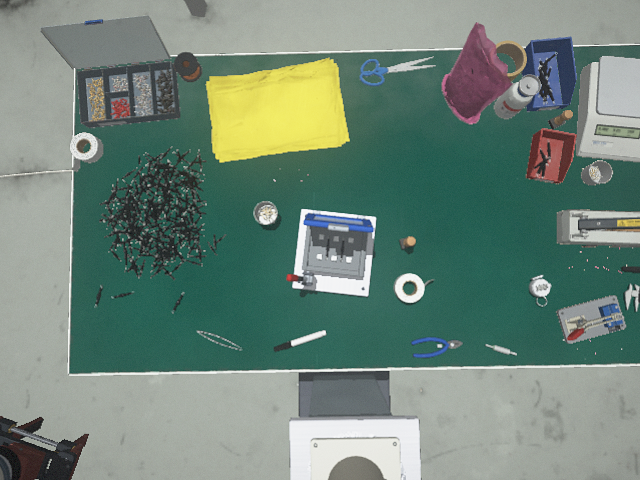

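View pics/side0.png

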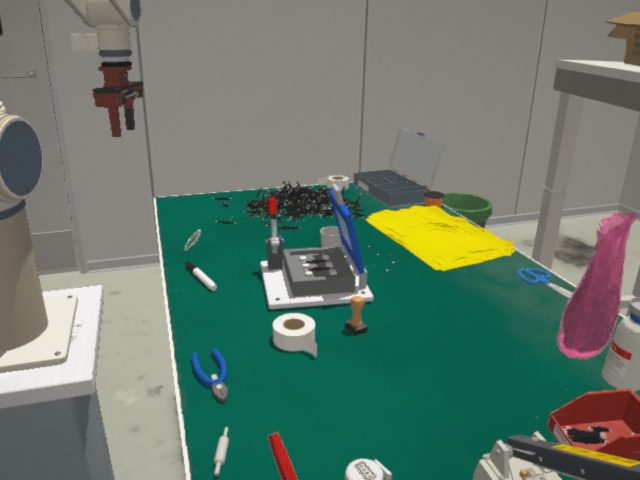

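```bash
cat > h.py <<'E'
import numpy as np, cv2
from rig import r
def ext(n):
    c=r.calibration(n);R=cv2.Rodrigues(c['rvec'])[0];return c,R,c['tvec']
def proj(n,P):
    c,R,t=ext(n);q=np.atleast_2d(P)@R.T+t;s=q[:,:2]/q[:,2:];s=s*(1+c['k1']*(s**2).sum(1,keepdims=True))
    return s@c['mtx'][:2,:2].T+c['mtx'][:2,2]
def ray(n,uv):
    c,R,t=ext(n)
    u=cv2.undistortPoints(np.array([[uv]],float),c['mtx'],np.array([c['k1'],0,0,0]))[0,0]
    return -R.T@t, R.T@np.array([u[0],u[1],1])
def onz(n,uv,z):
    o,d=ray(n,uv);return o+d*(z-o[2])/d[2]
def crop(src,dst,x,y,w,h,k):
    im=cv2.imread(src)[y:y+h,x:x+w];cv2.imwrite(dst,cv2.resize(im,None,fx=k,fy=k,interpolation=cv2.INTER_CUBIC))
E
python3 -c "
from h import *
crop('pics/top0.png','pics/top0c.png',240,190,200,120,4)
crop('pics/side0.png','pics/side0c.png',230,180,160,150,4)"
```

```text
(no output)
```

View pics/top0c.png

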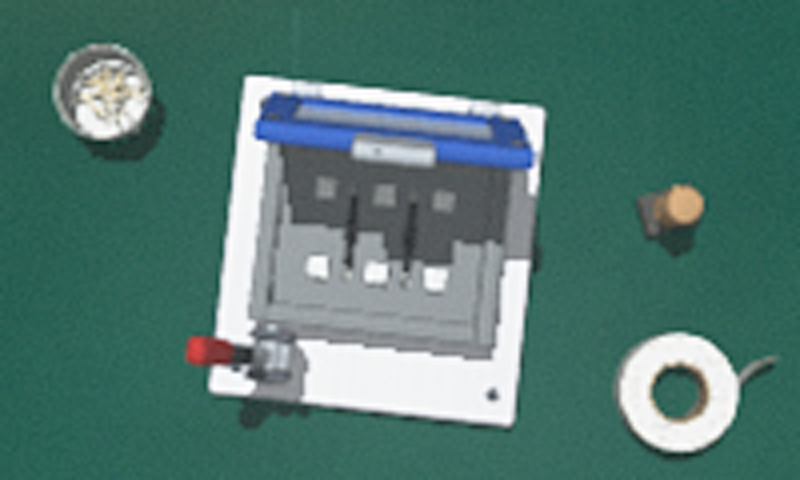

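View pics/side0c.png

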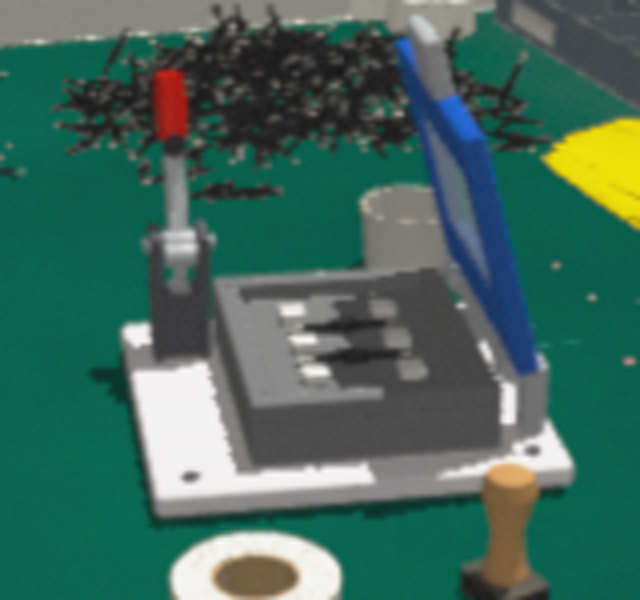

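```bash
python3 - <<'E'
from h import *
f=lambda a,b:(a/4+240,b/4+190)
C=[onz('top',f(*p),.016) for p in [(246,76),(546,107),(513,427),(209,394)]]
for c in C: print(c.round(4))
n=lambda a,b:np.linalg.norm(a-b).round(4)
print(n(C[0],C[1]),n(C[3],C[2]),n(C[0],C[3]),n(C[1],C[2]))
C=np.array(C)
xa=(C[0]+C[1]-C[2]-C[3]);ya=(C[0]+C[3]-C[1]-C[2])
print(np.degrees([np.arctan2(xa[1],xa[0]),np.arctan2(-ya[0],ya[1])]))
print('nest front right z50',onz('top',f(492,357),.05),'nest front-left', onz('top',f(262,328),.05))
# side view: plate corners near
g=lambda a,b:(a/4+230,b/4+180)
print('side plate FR',onz('side',g(160,500),.016),'BR',onz('side',g(572,465),.016))
print('side nest FR',onz('side',g(252,405),.05),'BR',onz('side',g(500,390),.05),'FL',onz('side',g(215,280),.05))
d=np.load('top0.npz')['d'];
for nme,p in dict(bar=(395,150),lidL=(270,130),lidR=(520,155),tip=(195,350),stamp=(685,205),roll=(640,380),cup=(100,90)).items():
    u=f(*p);z=d[int(round(u[1])),int(round(u[0]))];o,v=ray('top',u);print(nme,(o+v*z).round(4))
E
```

```text
[0.6723 0.1218 0.016 ]
[ 0.6486 -0.0657  0.016 ]
[ 0.4502 -0.0395  0.016 ]
[0.4742 0.1481 0.016 ]
0.189 0.1892 0.1999 0.2002
[-7.54536495 -7.24268346]
nest front right z50 [ 0.49416883 -0.02493068  0.05      ] nest front-left [0.51432757 0.11290375 0.05      ]
side plate FR [ 0.45427966 -0.04547979  0.016     ] BR [ 0.64940379 -0.06911859  0.016     ]
side nest FR [ 0.50254671 -0.02957726  0.05      ] BR [ 0.61935717 -0.04791526  0.05      ] FL [0.52217297 0.1135219  0.05      ]
bar [0.6045 0.0353 0.2083]
lidL [0.6194 0.1006 0.1805]
lidR [ 0.6034 -0.032   0.1784]
tip [0.5033 0.144  0.1609]
stamp [ 0.5821 -0.1405  0.0662]
roll [ 0.4779 -0.117   0.0269]
cup [0.6658 0.214  0.0137]
```

```bash
cat >> h.py <<'E'
from scipy.spatial.transform import Rotation as Ro
O=np.array([.5712,.0399,0]);Y=np.radians(-7.4);RJ=Ro.from_euler('z',Y).as_matrix()
def w2j(p): return RJ.T@(np.array(p)-O)*1000
def j2w(p): return O+RJ@(np.array(p)/1000)
def st(tgt=None):
    s=r.read_state();R=Ro.from_quat(s['orientation']).as_matrix()
    print('t',round(s['time'],2),'tcp jig',w2j(s['tcp_pos']).round(1),'F',np.round(RJ.T@s['force'],1),'w',round(s['width'],3))
    E=R.T@RJ@np.array([[0,1,0],[1,0,0],[0,0,-1.]]);print('rot needed',np.degrees(Ro.from_matrix(E).as_rotvec()).round(2))
    if tgt is not None: print('shift tool cm',(R.T@(j2w(tgt)-s['tcp_pos'])*100).round(2))
E
python3 -m pendant '[{"linear":[0,0,-2],"dr":[0,0,-6.2]},{"linear":[0,0,-2],"dr":[0,0,-6.2]},{"linear":[-3,3,0],"dr":[0,0,0]},{"linear":[-3,3,0],"dr":[0,0,0]},{"linear":[-3,3,0],"dr":[0,0,0]},{"linear":[-3,3,0],"dr":[0,0,0]},{"linear":[-3,3,0],"dr":[0,0,0]},{"linear":[-3,3,0],"dr":[0,0,0]},{"linear":[-3,3,0],"dr":[0,0,0]},{"linear":[-3,3,0],"dr":[0,0,0]}]' -1 30
python3 -c "
from h import *
st([80,-30,280])"
```

```text
time: 1.1
tcp_pos: [0.4192, 0.3179, 0.2845]
orientation: [0.751, 0.66, -0.0, -0.0]
force: [0.6, 0.5, -1.3]
width: 0.0113
t 1.1 tcp jig [-186.6  256.1  284.5] F [ 0.5  0.6 -1.3] w 0.011
rot needed [-0.01  0.01  0.05]
shift tool cm [-28.63  26.63   0.45]
```

```bash

python3 -m pendant '[{"linear":[-3.2,3,0],"dr":[0,0,0]},{"linear":[-3.2,3,0],"dr":[0,0,0]},{"linear":[-3.2,3,0],"dr":[0,0,0]},{"linear":[-3.2,3,0],"dr":[0,0,0]},{"linear":[-3.2,3,0],"dr":[0,0,0]},{"linear":[-3.2,3,0],"dr":[0,0,0]},{"linear":[-3.2,3,0],"dr":[0,0,0]},{"linear":[-3.2,3,0],"dr":[0,0,0]},{"linear":[-2.5,2,0],"dr":[0,0,0]},{"linear":[0,0,0],"dr":[0,0,0]}]'
python3 - <<'E'
from h import *
st([80,-30,186])
s=r.read_state()
im,d=r.read_camera('wrist');cv2.imwrite('pics/w1.png',im[:,:,::-1]);np.savez('w1.npz',d=d,p=s['tcp_pos'],q=s['orientation'])
im,d=r.read_camera('side');cv2.imwrite('pics/s1.png',im[:,:,::-1])
crop('pics/s1.png','pics/s1c.png',230,80,160,220,2.7)
E
```

```text
time: 2.1
tcp_pos: [0.6419, 0.0041, 0.284]
orientation: [0.752, 0.659, -0.0, 0.0]
force: [-0.5, -0.9, -0.4]
width: 0.0004
t 2.1 tcp jig [ 74.7 -26.4 284. ] F [-0.4 -1.  -0.4] w 0.0
rot needed [ 0.01  0.04 -0.17]
shift tool cm [-0.35  0.53  9.8 ]
```

View pics/w1.png

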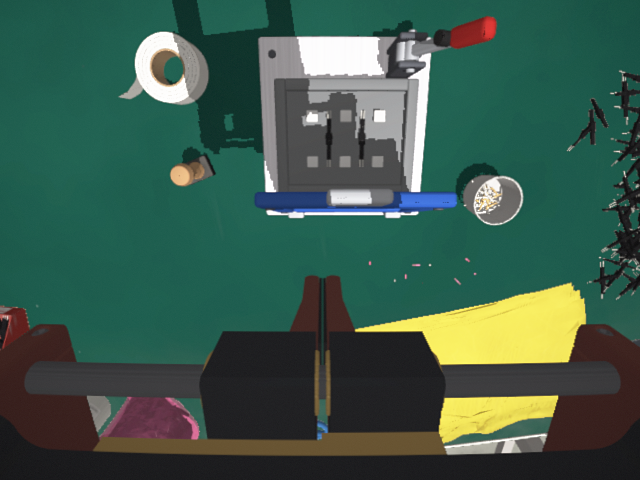

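View pics/s1c.png

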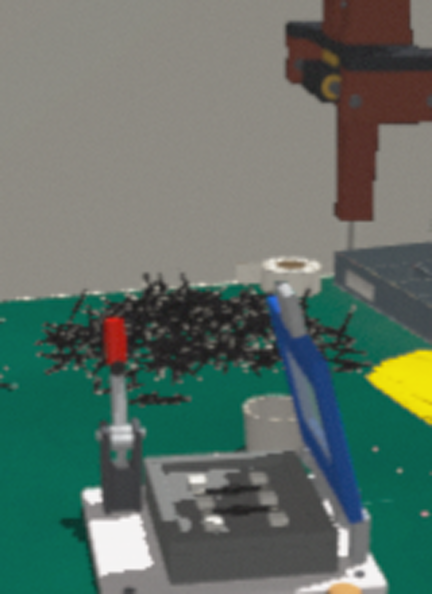

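```bash
python3 - <<'E'
from h import *
z=np.load('w1.npz');d=z['d'];R=Ro.from_quat(z['q']).as_matrix();c=r.calibration('wrist');H=c['hand_eye']
for n,uv in dict(tab=(345,197),tabback=(345,204),barL=(430,200),barR=(285,200),bartop=(285,206),handle=(480,30),tip=(494,27)).items():
    u=cv2.undistortPoints(np.array([[uv]],float),c['mtx'],np.array([c['k1'],0,0,0]))[0,0]
    Z=d[uv[1],uv[0]];p=H[:3,:3]@(np.array([u[0],u[1],1])*Z)+H[:3,3]
    print(n,w2j(R@p+z['p']).round(1))
E
```

```text
tab [ 32.1 -10.9 207.5]
tabback [ 37.4 -10.6 204.1]
barL [ 39.9  54.2 178.6]
barR [ 39.8 -53.4 177.9]
bartop [ 44.  -53.4 179.6]
handle [-78.7  86.6 157.5]
tip [-80.6  96.1 158.3]
```

```bash

python3 -m pendant '[{"linear":[-0.2,0.6,3],"dr":[0,0,0]},{"linear":[-0.2,0,3],"dr":[0,0,0]},{"linear":[0,0,2.5],"dr":[0,0,0]},{"linear":[0,0,1.3],"dr":[0,0,0]},{"linear":[0,0,0],"dr":[0,0,0]}]'
python3 - <<'E'
from h import *
st([60,-30,186])
p=None
for t in np.arange(1.3,-.06,-.1):
    c=np.array([78-116*np.cos(t)+12*np.sin(t),73+116*np.sin(t)+12*np.cos(t)])
    print(round(t,2),c.round(1), None if p is None else [(c-p)[0].round(1),-(c-p)[1].round(1)]);p=c
E
```

```text
time: 2.7
tcp_pos: [0.6442, 0.0039, 0.1849]
orientation: [0.751, 0.661, -0.001, -0.001]
force: [-0.1, 0.6, 0.2]
width: 0.0004
t 2.7 tcp jig [ 77.  -26.3 184.9] F [-0.2  0.6  0.2] w 0.0
rot needed [-0.22  0.02  0.12]
shift tool cm [-0.36 -1.71 -0.1 ]
1.3 [ 58.5 188. ] None
1.2 [ 47.2 185.5] [np.float64(-11.4), np.float64(2.5)]
1.1 [ 36.1 181.8] [np.float64(-11.1), np.float64(3.6)]
1.0 [ 25.4 177.1] [np.float64(-10.7), np.float64(4.7)]
0.9 [ 15.3 171.3] [np.float64(-10.1), np.float64(5.8)]
0.8 [  5.8 164.6] [np.float64(-9.5), np.float64(6.8)]
0.7 [ -3.  156.9] [np.float64(-8.8), np.float64(7.7)]
0.6 [-11.  148.4] [np.float64(-8.0), np.float64(8.5)]
0.5 [-18.  139.1] [np.float64(-7.1), np.float64(9.3)]
0.4 [-24.2 129.2] [np.float64(-6.1), np.float64(9.9)]
0.3 [-29.3 118.7] [np.float64(-5.1), np.float64(10.5)]
0.2 [-33.3 107.8] [np.float64(-4.0), np.float64(10.9)]
0.1 [-36.2  96.5] [np.float64(-2.9), np.float64(11.3)]
-0.0 [-38.  85.] [np.float64(-1.8), np.float64(11.5)]
```

```bash

python3 -m pendant '[{"linear":[0,-0.7,0],"dr":[0,0,0]},{"linear":[0,-0.6,0],"dr":[0,0,0]},{"linear":[0,-0.6,0],"dr":[0,0,0]},{"linear":[0,-0.6,0],"dr":[0,0,0]},{"linear":[0,-0.6,0],"dr":[0,0,0]},{"linear":[0,-0.55,0.15],"dr":[0,0,0]},{"linear":[0,-0.55,0.2],"dr":[0,0,0]},{"linear":[0,-0.55,0.22],"dr":[0,0,0]},{"linear":[0,-0.55,0.24],"dr":[0,0,0]}]'
python3 - <<'E'
from h import *
st([25,-27,177])
im,d=r.read_camera('side');cv2.imwrite('pics/s2.png',im[:,:,::-1])
crop('pics/s2.png','pics/s2c.png',230,80,160,220,2.7)
E
```

```text
time: 3.6
tcp_pos: [0.5928, 0.0096, 0.1785]
orientation: [0.751, 0.66, -0.0, -0.0]
force: [1.6, 0.6, 1.6]
width: 0.0005
t 3.6 tcp jig [ 25.3 -27.3 178.5] F [1.5 0.8 1.6] w 0.0
rot needed [-0.   -0.    0.04]
shift tool cm [ 0.03 -0.03  0.15]
```

View pics/s2c.png

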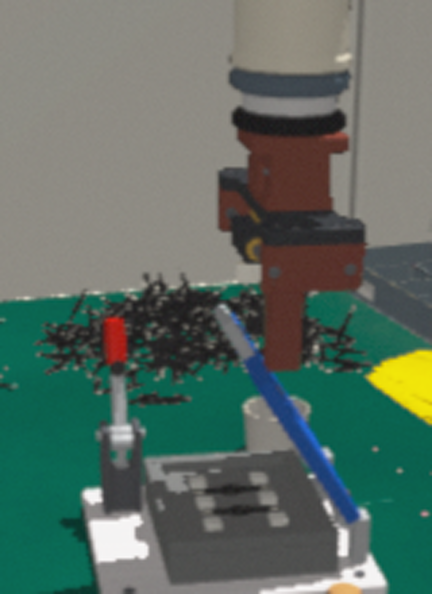

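The lid is being pushed (force about 2 N); the finger tip rests on the blue bar at about (270,365) in the crop. I'll continue along the arc.

```bash

python3 -m pendant '[{"linear":[0,-0.5,0.35],"dr":[0,0,0]},{"linear":[0,-0.5,0.35],"dr":[0,0,0]},{"linear":[0,-0.48,0.35],"dr":[0,0,0]},{"linear":[0,-0.47,0.35],"dr":[0,0,0]},{"linear":[0,-0.44,0.38],"dr":[0,0,0]},{"linear":[0,-0.44,0.38],"dr":[0,0,0]},{"linear":[0,-0.4,0.42],"dr":[0,0,0]},{"linear":[0,-0.4,0.42],"dr":[0,0,0]},{"linear":[0,-0.36,0.46],"dr":[0,0,0]},{"linear":[0,-0.35,0.46],"dr":[0,0,0]}]'
python3 - <<'E'
from h import *
st([-24,-27,129.2])
E
```

```text
time: 4.65
tcp_pos: [0.5499, 0.0151, 0.1389]
orientation: [0.751, 0.66, -0.0, -0.0]
force: [0.2, -0.5, 1.1]
width: 0.0004
t 4.65 tcp jig [-17.9 -27.3 138.9] F [ 0.3 -0.5  1.1] w 0.0
rot needed [-0.    0.    0.05]
shift tool cm [ 0.03 -0.61  0.97]
```

```bash

python3 -m pendant '[{"linear":[0,-0.3,0.5],"dr":[0,0,0]},{"linear":[0,-0.3,0.5],"dr":[0,0,0]},{"linear":[0,-0.26,0.52],"dr":[0,0,0]},{"linear":[0,-0.25,0.52],"dr":[0,0,0]},{"linear":[0,-0.2,0.5],"dr":[0,0,0]},{"linear":[0,-0.2,0.5],"dr":[0,0,0]}]'
python3 - <<'E'
from h import *
st([-36,-27,96.5])
im,d=r.read_camera('side');cv2.imwrite('pics/s3.png',im[:,:,::-1])
crop('pics/s3.png','pics/s3c.png',230,80,160,220,2.7)
E
```

```text
time: 5.25
tcp_pos: [0.5352, 0.0171, 0.1085]
orientation: [0.751, 0.66, 0.0, 0.0]
force: [1.4, 0.5, 1.1]
width: 0.0009
t 5.25 tcp jig [-32.8 -27.3 108.5] F [1.3 0.6 1.1] w 0.001
rot needed [ 0.01 -0.    0.04]
shift tool cm [ 0.03 -0.32  1.2 ]
```

View pics/s3c.png

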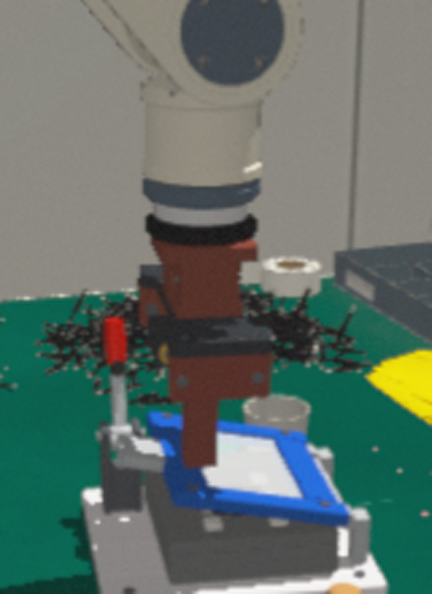

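```bash

python3 -m pendant '[{"linear":[0,-0.1,0.4],"dr":[0,0,0]},{"linear":[0,-0.1,0.4],"dr":[0,0,0]},{"linear":[0,-0.05,0.35],"dr":[0,0,0]},{"linear":[0,-0.05,0.3],"dr":[0,0,0]},{"linear":[0,0,0.25],"dr":[0,0,0]},{"linear":[0,0,0.2],"dr":[0,0,0]},{"linear":[0,0,0.2],"dr":[0,0,0]},{"linear":[0,0,0.0],"dr":[0,0,0]}]'
python3 -c "
from h import *
st([-38,-27,85])"
```

```text
time: 6.1
tcp_pos: [0.5324, 0.0174, 0.0878]
orientation: [0.751, 0.66, 0.0, 0.0]
force: [-0.1, 0.5, 0.3]
width: 0.0004
t 6.1 tcp jig [-35.6 -27.3  87.8] F [-0.1  0.5  0.3] w 0.0
rot needed [ 0.01 -0.    0.04]
shift tool cm [ 0.03 -0.24  0.28]
```

```bash

python3 -m pendant '[{"linear":[0,0,0.1],"dr":[0,0,0]},{"linear":[0,0,0.1],"dr":[0,0,0]},{"linear":[0,0,0.1],"dr":[0,0,0]},{"linear":[0,0,0],"dr":[0,0,0]}]'
python3 -c "
from h import *
st([-38,-27,85])"
```

```text
time: 6.5
tcp_pos: [0.5323, 0.0174, 0.0853]
orientation: [0.751, 0.66, 0.0, 0.0]
force: [-2.3, 0.4, 5.0]
width: 0.0003
t 6.5 tcp jig [-35.6 -27.3  85.3] F [-2.3  0.1  5. ] w 0.0
rot needed [ 0.   -0.    0.04]
shift tool cm [ 0.03 -0.24  0.03]
```

```bash

python3 -m pendant '[{"linear":[0,0,0.1],"dr":[0,0,0]},{"linear":[0,0,0.1],"dr":[0,0,0]},{"linear":[0,0,0],"dr":[0,0,0]}]'
python3 -c "
from h import *
st([-38,-27,85])"
```

```text
time: 6.8
tcp_pos: [0.5324, 0.0174, 0.0849]
orientation: [0.751, 0.66, 0.0, 0.0]
force: [-8.2, 0.4, 25.1]
width: 0.0003
t 6.8 tcp jig [-35.6 -27.3  84.9] F [-8.2 -0.7 25.1] w 0.0
rot needed [ 0.01 -0.    0.05]
shift tool cm [ 0.03 -0.24 -0.01]
```

```bash

python3 -m pendant '[{"linear":[0,0,-1],"dr":[0,0,0]},{"linear":[0,0,-3],"dr":[0,0,0]},{"linear":[0,0,-4],"dr":[0,0,0]},{"linear":[0,0,-4],"dr":[0,0,0]},{"linear":[2,-0.5,-3],"dr":[0,0,0]},{"linear":[3.5,-1,-0.5],"dr":[0,0,0]},{"linear":[3.5,-1,0],"dr":[0,0,0]},{"linear":[3.5,-1,0],"dr":[0,0,0]},{"linear":[3,-0.9,0],"dr":[0,0,0]},{"linear":[1.5,0,0],"dr":[0,0,0]},{"linear":[0,0,0],"dr":[0,0,0]}]'
python3 - <<'E'
from h import *
st([-80,140,157])
s=r.read_state()
im,d=r.read_camera('wrist');cv2.imwrite('pics/w4.png',im[:,:,::-1])
im,d=r.read_camera('side');cv2.imwrite('pics/s4.png',im[:,:,::-1])
crop('pics/s4.png','pics/s4c.png',200,80,200,220,2.7)
im,d=r.read_camera('top');cv2.imwrite('pics/t4.png',im[:,:,::-1])
crop('pics/t4.png','pics/t4c.png',240,190,200,120,4)
E
```

```text
time: 7.9
tcp_pos: [0.5108, 0.193, 0.2381]
orientation: [0.75, 0.661, 0.0, 0.0]
force: [-0.2, -0.4, -0.1]
width: 0.0005
t 7.9 tcp jig [-79.6 144.1 238.1] F [-0.1 -0.4 -0.1] w 0.001
rot needed [ 0.05 -0.02  0.19]
shift tool cm [-0.41 -0.05  8.11]
```

View pics/w4.png

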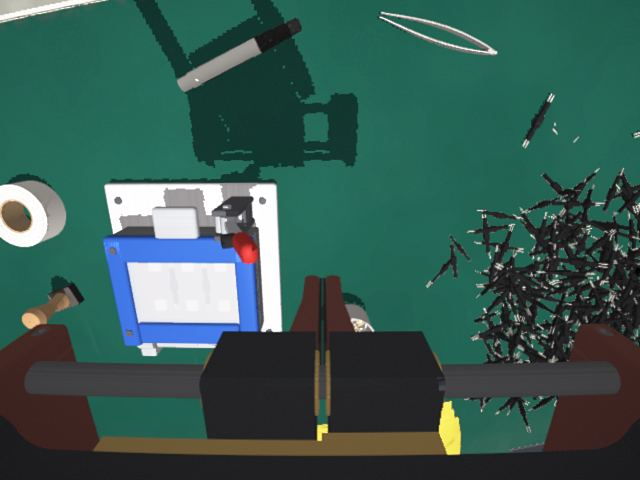

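View pics/s4c.png

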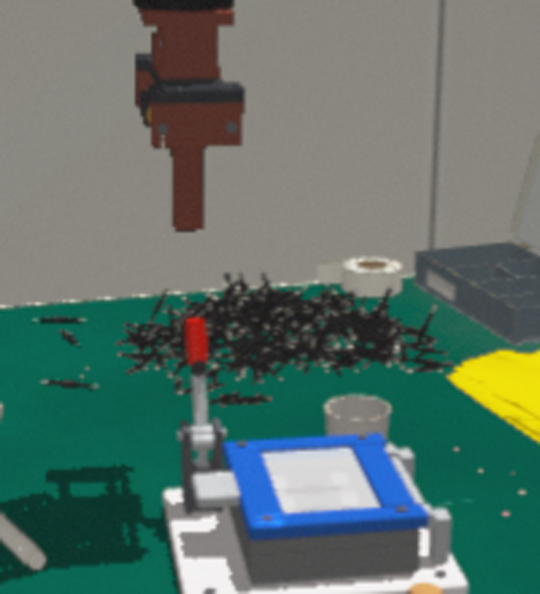

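```bash

python3 -m pendant '[{"linear":[0,0,2.5],"dr":[0,0,0]},{"linear":[0,0,2.5],"dr":[0,0,0]},{"linear":[0,0,2],"dr":[0,0,0]},{"linear":[0,0,0.8],"dr":[0,0,0]},{"linear":[-1,0,0],"dr":[0,0,0]},{"linear":[-1,0,0],"dr":[0,0,0]},{"linear":[-1,0,0],"dr":[0,0,0]},{"linear":[-1,0,0],"dr":[0,0,0]},{"linear":[-0.8,0,0],"dr":[0,0,0]},{"linear":[-0.8,0,0],"dr":[0,0,0]},{"linear":[-0.8,0,0],"dr":[0,0,0]}]'
python3 - <<'E'
from h import *
st([-80,53,160])
im,d=r.read_camera('wrist');cv2.imwrite('pics/w5.png',im[:,:,::-1])
E
```

```text
time: 9.15
tcp_pos: [0.5026, 0.1277, 0.1605]
orientation: [0.751, 0.66, 0.001, 0.0]
force: [0.5, 2.0, 2.9]
width: 0.0003
t 9.15 tcp jig [-79.3  78.2 160.5] F [0.3 2.1 2.9] w 0.0
rot needed [ 0.07 -0.03  0.05]
shift tool cm [-2.52 -0.07  0.05]
```

View pics/w5.png

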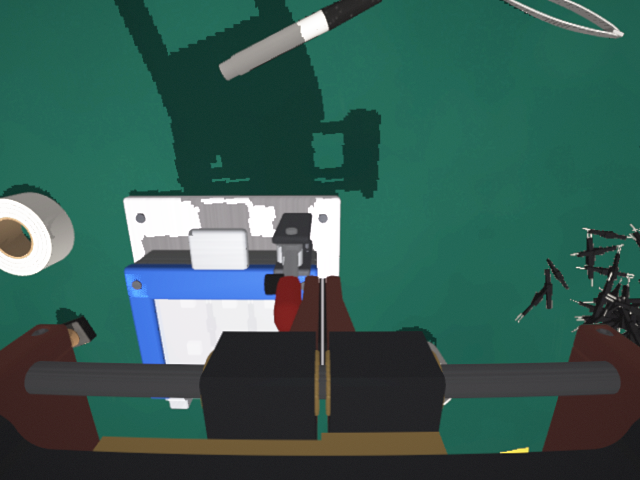

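The lever's red handle (285,300) is now about upright, pressed by the left finger; the lid stays closed. I'll go on over the high point.

```bash

python3 -m pendant '[{"linear":[-0.8,0,0],"dr":[0,0,0]},{"linear":[-0.8,0,0],"dr":[0,0,0]},{"linear":[-0.8,0,0],"dr":[0,0,0]},{"linear":[-0.8,0,0],"dr":[0,0,0]},{"linear":[-0.8,0,0],"dr":[0,0,0]},{"linear":[-0.8,0,0.1],"dr":[0,0,0]},{"linear":[-0.7,0,0.3],"dr":[0,0,0]},{"linear":[-0.7,0,0.5],"dr":[0,0,0]},{"linear":[0,0,0],"dr":[0,0,0]}]'
python3 - <<'E'
from h import *
st([-80,15,149])
im,d=r.read_camera('wrist');cv2.imwrite('pics/w6.png',im[:,:,::-1])
E
```

```text
time: 10.1
tcp_pos: [0.4935, 0.0657, 0.1502]
orientation: [0.751, 0.66, -0.001, -0.0]
force: [0.2, -0.9, 0.5]
width: 0.0005
t 10.1 tcp jig [-80.4  15.6 150.2] F [ 0.3 -0.9  0.5] w 0.0
rot needed [-0.1   0.04 -0.01]
shift tool cm [-0.06  0.04  0.12]
```

View pics/w6.png

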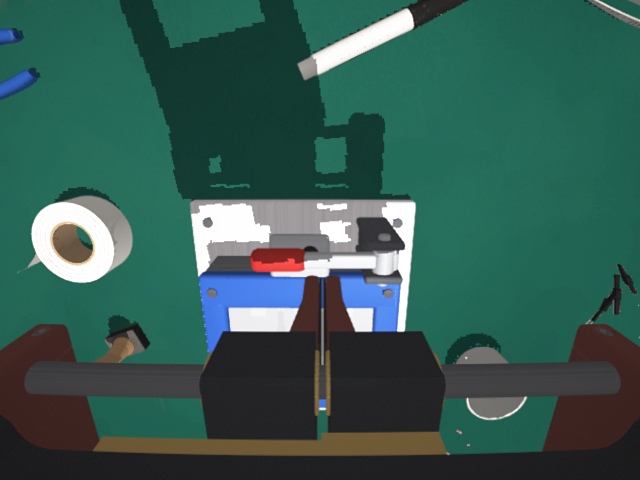

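The lever has snapped down across the tab (handle at 277,260). I'll retreat straight up and check.

```bash

python3 -m pendant '[{"linear":[0,0,-2],"dr":[0,0,0]},{"linear":[0,0,-3],"dr":[0,0,0]},{"linear":[0,0,-3],"dr":[0,0,0]},{"linear":[3,-2,-2],"dr":[0,0,0]},{"linear":[3.5,0,0],"dr":[0,0,0]},{"linear":[3.5,0,0],"dr":[0,0,0]},{"linear":[3.5,0,0],"dr":[0,0,0]},{"linear":[3.5,0,0],"dr":[0,0,0]},{"linear":[3,0,0],"dr":[0,0,0]},{"linear":[0,0,0],"dr":[0,0,0]},{"linear":[0,0,0],"dr":[0,0,0]}]'
python3 - <<'E'
from h import *
st()
im,d=r.read_camera('side');cv2.imwrite('pics/s7.png',im[:,:,::-1])
crop('pics/s7.png','pics/s7c.png',230,180,160,150,4)
im,d=r.read_camera('top');cv2.imwrite('pics/t7.png',im[:,:,::-1])
crop('pics/t7.png','pics/t7c.png',240,190,200,120,4)
f=lambda a,b:(a/4+240,b/4+190)
for n,p in dict(closed_tip=[-80,-32,77],bar=[-46,0,63]).items(): print(n,[(proj(k,j2w(p))[0]-o)*4 for k,o in (('top',(240,190)),('side',(230,180)))])
E
```

```text
time: 11.25
tcp_pos: [0.4996, 0.268, 0.2506]
orientation: [0.75, 0.661, -0.0, 0.0]
force: [-1.2, -0.2, -0.1]
width: 0.0006
t 11.25 tcp jig [-100.3  217.   250.6] F [-1.2 -0.4 -0.1] w 0.001
rot needed [-0.03  0.04  0.15]
closed_tip [array([421.92716954, 370.35982355]), array([195.00539045, 314.22271502])]
bar [array([373.34184899, 306.7783566 ]), array([255.88786975, 308.58200778])]
```

View pics/s7c.png

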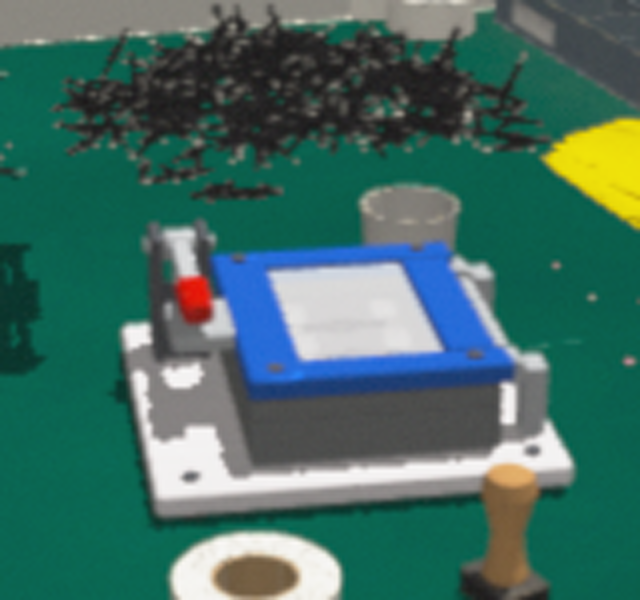

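View pics/t7c.png

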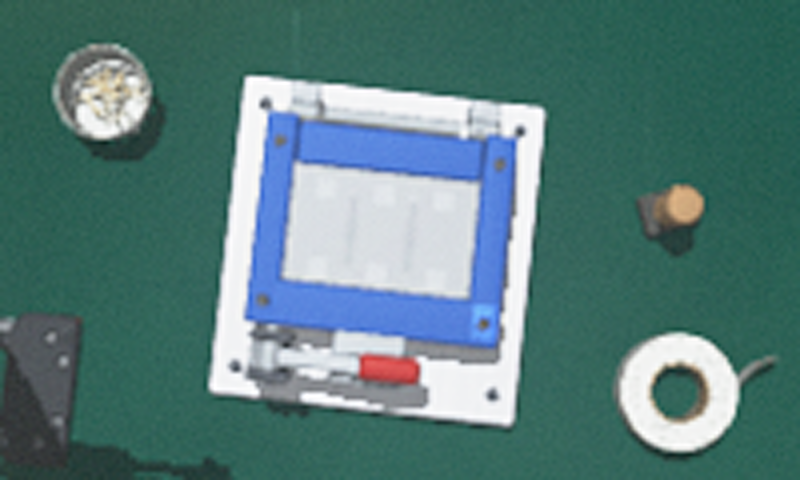

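```bash
python3 - <<'E'
from h import *
im,d=r.read_camera('top')
for n,p in dict(handle=(410,369),handle_in=(372,365),barL=(290,300),barR=(460,325),plate=(470,400)).items():
    u=(p[0]/4+240,p[1]/4+190);z=d[int(round(u[1])),int(round(u[0]))];o,v=ray('top',u);print(n,w2j(o+v*z).round(1))
st()
E
```

```text
handle [-79.8 -24.7  83.9]
handle_in [-80.   -2.6  81. ]
barL [-47.4  49.8  61.9]
barR [-51.1 -52.4  61.2]
plate [-96.2 -66.3  16.5]
t 11.4 tcp jig [-100.   215.7  250.9] F [-0.5  0.8  0.7] w -0.0
rot needed [-0.02  0.03  0.  ]
```

```bash
python3 -c "
from rig import r
print(r.sign_off())"
```

```text
the job is handed in; nothing more can be done
None
```

The lid is closed and the cam lever is snapped down across its steel tab; I handed the job in at about 11.4 s of the 43 s allowed.

- **Lid:** I pushed the blue front bar down along its arc with shut fingers, slowing to about 1 cm/s at the end. I then pressed to 25 N against the stop to be sure it was fully closed. The bar's top now measures z 61–62 mm, against 63 mm when closed.
- **Lever:** Only after the lid was shut did I push the lever over its high point, and it snapped down. The handle's top measures z 81–84 mm (83.5 mm expected when level). Its end is within a pixel of the predicted closed position in the top view.
- **Side view:** The side camera put the handle end about 2–3 pixels above the prediction. I put that down to reading the handle's edge at that angle, since the top camera's depth shows it level.
- **Bystanders:** The stamp, cup and label roll sit at the same pixels in the top picture as at the start.
- **At hand-in:** The arm was clear of the jig and the wrist force was about 1 N, which is its idle noise.

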